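Return a spanner to its peg

TASK

The small roll of tape is hanging on a spanner's peg on the sloping tool rack. Take it off and lay it flat on a free spot of the bench without it touching any of the things lying there, then hang the loose spanner by its ring on the peg that you freed, pushed right down to the wooden collar and pointing straight down the slope like the other two. Leave the two hung spanners and everything else on the bench undisturbed.

Things in the scene. Friction and masses are not known exactly. Their poses are not given: they have to be found in the camera images.
- panel: Fixed sloping plywood face of the tool rack, tilted 40 deg from level, facing the robot. Origin: axis of the middle peg, at the top of its collar (the seat). x points up the slope, away from the robot; y to the rack's left; z out of the face along the pegs. Three pegs at y = -100, 0, +100 mm (x = 0), all occupied at the start. Plywood face at z = -10 mm, from x = -165 to +35 mm, 300 mm wide.
- rack: The rack's plywood base board, 200 x 300 mm, 12 mm thick, fixed on the bench; it bears the panel. Origin: centre of its underside; x to the rack's back. The rack covers x -100..+100, y -150..+150 mm of this frame, is 20 mm high at the front edge and 149 mm at the back (peg tips 153 mm).
- peg_tip (a point): Rounded tip of the middle steel peg. Each peg is 10 mm in diameter and stands 25 mm above its seat, the top of a wooden collar (44 mm diameter, 10 mm high). A wooden batten 14 mm wide, level with the collars (top at the panel's z = 0), runs across at the panel's x = -115 mm and carries the lower ends of the spanners.
- spanner: Loose steel spanner lying flat on the bench, 162 mm long, 10 mm thick, about 140 g: round ring at one end (34 mm outside, eye 20 mm right through), open jaw 30 mm wide at the other. Origin: centre of the eye, on the underside. x points from jaw to ring (jaw tips at x = -145 mm), z up. Straight shank 14 mm wide, 8 mm thick (z 1..9 mm), x = -15 to -113 mm. Hang it underside to the panel.
- spanner_tail (a point): Point between the jaw tips of the loose spanner, at its x = -145 mm, mid thickness.
- tape_roll: Small roll of black tape, 60 mm outer diameter, 19 mm thick, hole about 24 mm diameter, 60 g. At the start it hangs flat on one of the three pegs, resting on the collar. Origin: centre of its underside (the face toward the panel); z along its axis.
- hung_long: Spanner of the same form, 170 mm long, hanging on one of the pegs; to be left alone. Origin: centre of the eye on the side toward the panel, x toward the ring end. Ring 34 mm, jaw 30 mm wide, 10 mm thick.
- hung_short: Spanner of the same form, 152 mm long, hanging on one of the pegs; to be left alone. Origin and axes as for hung_long.
- carton: Bystander: low cardboard staple carton with a pale top, lying flat, 74 (x) x 118 (y) x 36 mm high. Origin: centre of its underside.
- tin: Bystander: round screw tin with a white lid, 68 mm diameter, 44 mm high. Origin: centre of its underside.
- block: Bystander: wooden offcut, 60 (x) x 90 (y) x 40 mm high. Origin: centre of its underside.
- measure: Bystander: tape measure, 39 (x) x 90 (y) x 64 mm high. Origin: centre of its underside.

How it is judged (in metres and radians):
On the way:
1. the roll of tape lies flat on the bench, let go and at rest, clear of the rack and the spanner (height (world z) of tape_roll between -0.005 and 0.006 m and angle between tape_roll's own z axis and vertical below 0.1 rad and linear speed of tape_roll below 0.02 m/s and contact force between tape_roll and rack below 0.05 N and contact force between tape_roll and spanner below 0.05 N and contact force between tape_roll and the fingers below 0.05 N), for 0.2 s.
At the end, for the whole second after the job is handed in: Spanner: eye centre within 9 mm of the freed peg's axis, seated within 4 mm of the collar, flat to the panel within 0.12 rad, jaw tips over 120 mm down the slope, at rest. Roll of tape: flat on the bench top (within 6 mm, tilt under 0.1 rad), at rest, touching neither rack nor spanner (all of step 1 and x of spanner in the frame of panel between -0.009 and 0.009 m and z of spanner in the frame of panel between -0.003 and 0.004 m and angle between the z axis of spanner and the z axis of panel, either way round below 0.12 rad and x of spanner_tail in the frame of panel below -0.12 m and linear speed of spanner below 0.02 m/s and (y of spanner in the frame of panel between -0.109 and -0.091 m or y of spanner in the frame of panel between -0.009 and 0.009 m or y of spanner in the frame of panel between 0.091 and 0.109 m)).
It fails at once if a hung spanner is moved by more than 20 mm (distance of any of hung_long, hung_short from where it was at the start of the episode above 0.02 m).
It fails at once if a bystander is moved by more than 15 mm (distance of any of carton, tin, block, measure from where it was at the start of the episode above 0.015 m).
It fails at once if the roll of tape touches a bystander (contact force between tape_roll and carton above 0.3 N or contact force between tape_roll and tin above 0.3 N or contact force between tape_roll and block above 0.3 N or contact force between tape_roll and measure above 0.3 N).
It also fails if it takes over 64 s, if anything falls off the work surface, if the arm or the gripper's body presses on something with over 40 N, if the wrist force passes 120 N, or if a joint passes its speed limit or range.

ROBOT

A 7-joint arm with a two-finger parallel gripper is mounted at the origin on a cart in front of the work surface, level with it; the furniture and walls round the work are solid. World frame = base frame: x ahead of the robot, y to its left, z up, the work surface at z = 0. Lengths are in m, angles in degrees, forces in N, time in s.
With the tool pointing down it reaches from about 0.4 to 0.85 m from the base axis. Payload 4.5 kg.
Tool frame: the origin (TCP) lies midway between the tips of the shut fingers; the grasp point (between the pads) lies 19 mm behind it (manip.pinch_z is the distance from the TCP to the grasp point, in m); z points along the fingers, y is the line along which they close (so a half turn about z gives the same grasp; the last joint's range is limited). The gripper opens to 85 mm and grips with 20 to 120 N. Pads are 22 mm wide; open, the fingers measure 114 mm over their backs; the gripper's body (76 mm by 85 mm) begins 54 mm behind the grasp point. The pads swing forward as they close: fully open they stand 13 mm farther back than shut.
Start: joints at [72.009, 39.483, -11.15, 89.685, 9.013, 51.709, -12.324], TCP at [0.213, -0.588, 0.231] pointing down, gripper open.
Joint ranges: [-172.22, 172.22], [-26.19, 119.32], [-84.43, 86.54], [7.71, 146.69], [-57.33, 237.33], [2.42, 119.75], [-152.13, 152.13]. Speed limits (degrees/s): [147.25, 147.25, 180, 180, 180, 180, 180].

INTERFACE

Orientations are given as a 3x3 rotation matrix whose columns are the frame's x, y, z axes.
In Python, from cell import manip gives the robot as it stands. The module is installed in compiled form; this text tells all that it offers. Calls block until the motion is done:
- manip.reach(position, orientation): joint-space move of the TCP to a pose.
- manip.movel(position, rot=None, feed=0.15, contact_N=None): straight line of the TCP; rot=None keeps the orientation; feed is the mean speed in m/s. With contact_N (N) it stops when the force on the tool has changed by that much, and returns True; else False.
- manip.move_j(angles): joint-space move.
- manip.open_gripper() and manip.clamp(): open the fingers fully, or close them until they stop; the grip force is fixed at half the most.
- manip.sleep(seconds).
- manip.ik(position, orientation): joint angles nearest the present ones, or None.
- manip.get_obs(): the state.
- manip.read_camera(name): name is "scene" or "top" or "wrist"; returns (picture, depth): 384x512x3 uint8, blue, green, red; 384x512 float32, m along the optical axis (not along the pixel's ray), 0 where there is no reading.
- manip.get_calibration(name): a dict with "K" (3x3 intrinsics, pixels), "cam_to_world" (4x4, takes a point from camera to world coordinates). Camera axes: x right, y down, z forward; pixel columns grow to the right and rows downward; lengths in m; the calibration is good to about 2 mm. A picture is of the moment at which its call begins: read the wrist's pose just before it. get_calibration takes no time and is no camera call; for the wrist camera it gives the pose at the moment of the call.
A pose or a line that the arm cannot do raises manip.MotionError and nothing moves.
- manip.sign_off(): hands the job in; it is judged then, once.
The state is a dict: "time": time; "joint_positions": joint angles; "dq": joint speeds; "tau": joint torques, N m; "ee_pos": TCP position; "ee_rot": TCP orientation; "wrist_force": force on the tool from outside, world axes, zero at the start; "torque": the same for the moment, N m; "gripper_width": finger opening in m; "grasp_force": force on a finger pad.
Only numpy, scipy, OpenCV 4.12 (cv2) and the standard library are available. Lean on these libraries where they do the work, as an engineer would, in place of code of your own. Each camera call takes 0.05 s, during which the arm holds its last target. There are 200 camera calls.

## Working session

There is one attempt and no reset: what is moved stays moved. The work goes in short steps, each a Python script; the robot and the scene stay as the last script left them, time stands still between calls to the robot, and variables do not carry over. Pictures are saved under pics/ and viewed, at most 10 in all, crops included, and the job is handed in when it is done.

```bash
mkdir -p pics
cat > h.py <<'E'
import numpy as np, cv2
from cell import manip
def cloud(name):
    c=manip.get_calibration(name); im,d=manip.read_camera(name)
    K=c["K"];T=c["cam_to_world"]
    v,u=np.indices(d.shape)
    P=np.stack([(u-K[0,2])/K[0,0]*d,(v-K[1,2])/K[1,1]*d,d],-1)@T[:3,:3].T+T[:3,3]
    P[d==0]=np.nan
    return im,P
E
python3 - <<'E'
from h import *
for n in("scene","top"):
    im,P=cloud(n); cv2.imwrite(f"pics/{n}0.png",im); np.save(f"{n}0.npy",P)
    print(n,manip.get_calibration(n)["cam_to_world"].round(3))
print(manip.get_obs()["time"])
E
```

```text
scene [[-0.877 -0.326  0.352  0.179]
 [-0.48   0.583 -0.656  0.616]
 [ 0.008 -0.744 -0.668  0.831]
 [ 0.     0.     0.     1.   ]]
top [[ 0.004 -0.999  0.033  0.505]
 [-1.    -0.004 -0.019 -0.076]
 [ 0.019 -0.033 -0.999  1.028]
 [ 0.     0.     0.     1.   ]]
0.1
```

View pics/top0.png

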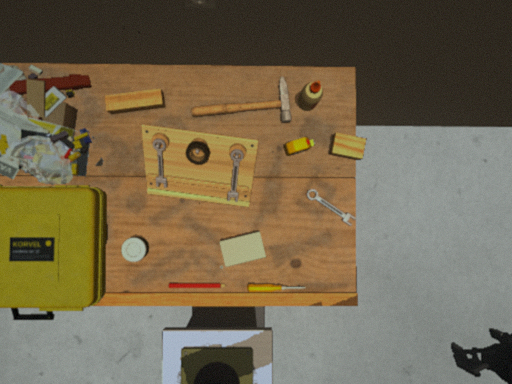

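View pics/scene0.png

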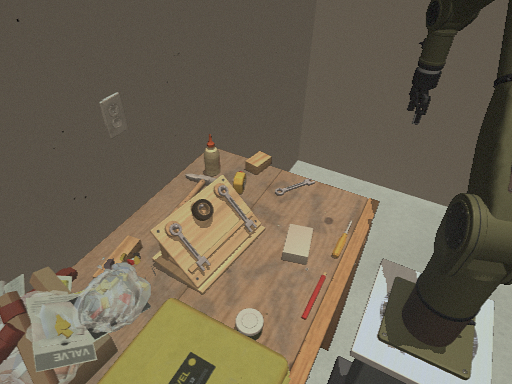

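The top view shows the tape on the middle peg at about (198,152), with hung spanners at (160,145) and (237,155). The loose spanner's ring is at (312,194) and its jaw at (348,218). The tin is at (134,249) and the carton at (243,248).

```bash
cat > m.py <<'E'
from h import *
P=np.load("top0.npy"); im=cv2.imread("pics/top0.png")
print(manip.get_calibration("top")["K"].round(1).tolist())
def pt(u,v): return P[v,u].round(4)
for n,(u,v) in dict(tape=(198,152),roll=(206,145),tin=(134,249),carton=(243,248),bench=(190,240),bench2=(290,230),measure=(299,146),block=(348,146),ring=(312,188),shank=(330,206)).items(): print(n,pt(u,v))
# panel plane
m=np.zeros(P.shape[:2],np.uint8); cv2.fillPoly(m,[np.array([[175,150],[225,160],[222,190],[172,186]])],1)
Q=P[m>0]; Q=Q[np.isfinite(Q).all(1)]
for i in range(6):
    c=np.median(Q,0) if i==0 else Q.mean(0); n=np.linalg.svd(Q-c,full_matrices=False)[2][2]; n*=np.sign(n[2]); r=(Q-c)@n
    Q=Q[abs(r)<max(0.003,1.5*np.median(abs(r)))]
print("panel n",n.round(4),"tilt",np.degrees(np.arccos(n[2])).round(2),"yaw",np.degrees(np.arctan2(-n[1],-n[0])).round(2),len(Q),r.std())
np.savez("plane.npz",n=n,c=c)
# loose spanner: height above bench, and colour
b=P[225:270,150:215].reshape(-1,3); print("bench z",np.nanmedian(b[:,2]))
for (u0,u1,v0,v1) in [(300,355,182,228)]:
    R=P[v0:v1,u0:u1]; k=(R[...,2]>0.004)&(R[...,2]<.03); X=R[k]; c2=X[:,:2].mean(0); d=np.linalg.svd(X[:,:2]-c2,full_matrices=False)[2][0]
    s=(X[:,:2]-c2)@d; print("spanner",len(X),c2.round(4),d.round(4),s.min().round(4),s.max().round(4),np.median(X[:,2]).round(4))
big=cv2.resize(im[110:230,130:370],None,fx=3.3,fy=3.3,interpolation=cv2.INTER_CUBIC); cv2.imwrite("pics/top0c.png",big)
E
python3 m.py
```

```text
[[350.8, 0.0, 251.4], [0.0, 350.8, 195.7], [0.0, 0.0, 1.0]]
tape [0.6429 0.0412 0.1519]
roll [0.6624 0.0224 0.1425]
tin [0.3878 0.2315 0.0403]
carton [ 0.3904 -0.072   0.0348]
bench [ 0.4092  0.0827 -0.0014]
bench2 [ 0.439  -0.2096 -0.0025]
measure [ 0.6758 -0.2263  0.0615]
block [ 0.6807 -0.3698  0.0393]
ring [ 0.5628 -0.2748 -0.0035]
shank [ 0.5098 -0.326   0.0049]
panel n [-0.6498  0.0847  0.7554] tilt 40.94 yaw -7.42 1079 0.0012527944944613605
bench z -0.0008418021090299543
spanner 315 [ 0.5078 -0.3273] [-0.5496 -0.8354] -0.0813 0.0789 0.008
```

View pics/top0c.png

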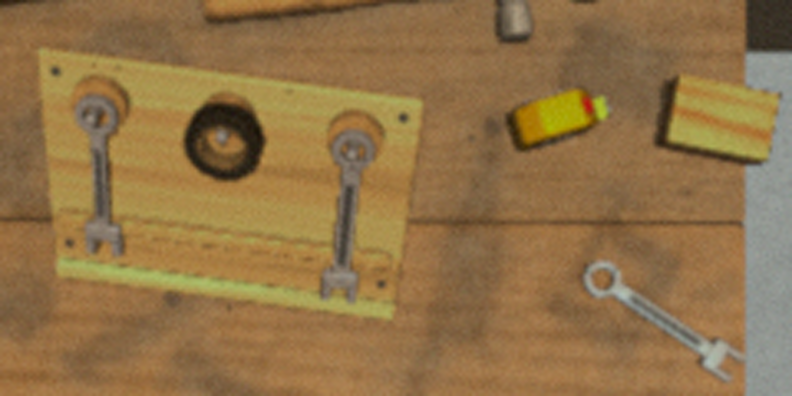

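The crop confirms the layout: tape on the middle peg, panel plane fit at 40.9° tilt and yaw -7.4°, and the spanner with its ring toward the rack. Next I'll take close wrist views of the spanner, then the rack.

```bash
cat >> h.py <<'E'
yaw=np.radians(-7.42); t=np.radians(40)
px=np.array([np.cos(t)*np.cos(yaw),np.cos(t)*np.sin(yaw),np.sin(t)]); py=np.array([-np.sin(yaw),np.cos(yaw),0]); pz=np.cross(px,py)
def Rtool(y,z):
    y=np.array(y,float);z=np.array(z,float); z/=np.linalg.norm(z); y=y-z*(y@z); y/=np.linalg.norm(y)
    return np.stack([np.cross(y,z),y,z],1)
E
python3 - <<'E'
from h import *
o=manip.get_obs(); T=manip.get_calibration("wrist")["cam_to_world"]
R=o["ee_rot"]; print("cam in tool",(np.array(R).T@(T[:3,3]-o["ee_pos"])).round(3),(np.array(R).T@T[:3,:3]).round(2).tolist(), np.array(R).round(2).tolist())
d=np.array([0.55,0.835,0]); 
def best(pos,ys,z):
    c=[(Rtool(y,z),manip.ik(pos,Rtool(y,z))) for y in ys]
    for R,q in c: print(None if q is None else np.round(q,0))
    c=[x for x in c if x[1] is not None]
    return min(c,key=lambda x:np.abs(np.array(x[1])-o["joint_positions"]).max())
yv=np.array([-d[1],d[0],0])
R1,q=best([0.5,-0.33,0.22],[yv,-yv],[0,0,-1])
R2,q2=best(np.array([.655,.04,.134])+.17*pz-.03*px,[py,-py],-pz)
manip.move_j(q); im,P=cloud("wrist"); cv2.imwrite("pics/w1.png",im); np.save("w1.npy",P)
print(manip.get_obs()["time"])
manip.move_j(q2); manip.sleep(.2); im,P=cloud("wrist"); cv2.imwrite("pics/w2.png",im); np.save("w2.npy",P)
print(manip.get_obs()["time"], manip.get_obs()["joint_positions"])
E
```

```text
cam in tool [ 0.068  0.    -0.143] [[0.0, -0.96, -0.27], [1.0, -0.0, 0.0], [-0.0, -0.27, 0.96]] [[0.94, 0.34, -0.0], [0.34, -0.94, 0.0], [-0.0, -0.0, -1.0]]
[   8.   44.   40.   97.  -35.   52. -152.]
[ 40.  39. -19.  95.  16.  49. -19.]
[ 18.  43. -72. 141. 105.  68. -45.]
[-16.  29. -11. 143. 134.  36. 106.]
1.5833
3.2833 [ 18.41087394  42.74307013 -71.73492655 141.1123974  105.30226014
  68.27413607 -44.88832955]
```

View pics/w1.png

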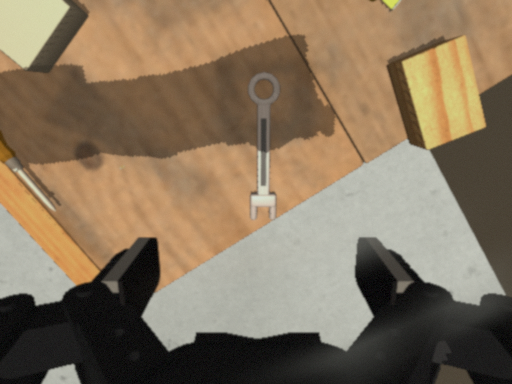

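View pics/w2.png

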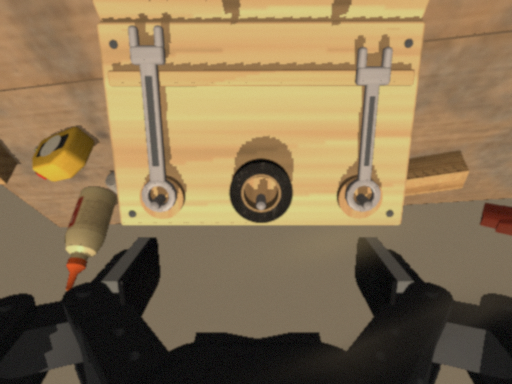

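w1: the spanner's ring centre is at (264,88) and its jaw tips at about (263,217), near the bench edge. w2: the tape is centred at about (261,190), and the hung rings are at (160,196) and (362,195).

```bash
cat > m2.py <<'E'
from h import *
P=np.load("w1.npy"); im=cv2.imread("pics/w1.png")
R=P[60:232,240:290]; k=(R[...,2]>.004)&(R[...,2]<.02); X=R[k]
print("bench z near",np.nanmedian(P[60:130,200:240,2]), "top z",np.median(X[:,2]))
(c,(w,h),a)=cv2.minAreaRect((X[:,:2]*1000).astype(np.float32)); print("rect mm",c,w,h,a)
# shank direction by svd on shank part
v,u=np.nonzero(k); s=(v+60>115)&(v+60<185); S=X[s][:,:2]; cs=S.mean(0); d=np.linalg.svd(S-cs,full_matrices=False)[2][0]; d*=np.sign(d[1])
X2=X[:,:2]-cs; al=X2@d; ac=X2@np.array([-d[1],d[0]])
print("d",d.round(4),"span",al.min(),al.max(),"len",np.ptp(al))
ring=al>al.max()-.034; print("ring width",np.ptp(ac[ring]),"ring mid across",(ac[ring].max()+ac[ring].min())/2)
eye=cs+d*((al.max()+al.min())/2+81-0*1 if 0 else al.max()-.017); print("eye",eye, "mid(from ends)",cs+d*((al.max()+al.min())/2+.064))
# panel
P=np.load("w2.npy"); im=cv2.imread("pics/w2.png")
Q=np.concatenate([P[95:155,185:340].reshape(-1,3),P[170:215,300:325].reshape(-1,3),P[170:215,195:220].reshape(-1,3)]); 
for i in range(8):
    c=np.nanmedian(Q,0); Q=Q[np.isfinite(Q).all(1)]; c=Q.mean(0); n=np.linalg.svd(Q-c,full_matrices=False)[2][2]; n*=np.sign(n[2]); r=(Q-c)@n; Q=Q[abs(r)<max(.002,2.*np.std(r))]
print("n",n.round(4),"tilt",np.degrees(np.arccos(n[2])),"yaw",np.degrees(np.arctan2(-n[1],-n[0])),r.std(),len(Q))
O=c
H=(P-O)@n   # height above face
for nm,(u0,u1,v0,v1),(a,b) in [("tape",(225,300,150,228),(.024,.034)),("ringR",(135,190,178,218),(.014,.026)),("ringL",(337,390,175,218),(.014,.026)),("pegM",(245,280,175,222),(.0345,.05)),("pegR",(135,190,178,225),(.028,.05)),("pegL",(337,390,178,225),(.028,.05))]:
    hh=H[v0:v1,u0:u1]; kk=(hh>a)&(hh<b); X=P[v0:v1,u0:u1][kk]; Y=np.stack([(X-O)@px,(X-O)@py,(X-O)@pz],1)
    (cc,rad)=cv2.minEnclosingCircle((Y[:,:2]*1000).astype(np.float32))
    print(nm,len(X),"circle",np.round(cc,1),round(rad,1),"height",np.percentile(Y[:,2],[5,50,95]).round(4),"mean",(Y.mean(0)*1000).round(1))
print("O",O)
# panel extents
k=(abs(H)<.004); k[240:]=0; Y=P[k]-O; print("ext x",np.percentile(Y@px,[.2,99.8]),"ext y",np.percentile(Y@py,[.2,99.8]))
E
python3 m2.py
```

```text
bench z near 0.0003336498701373425 top z 0.009440863440008496
rect mm (509.7041015625, -329.0992126464844) 160.92453002929688 32.203895568847656 56.976749420166016
d [0.5657 0.8246] span -0.08017542680408372 0.08058620025437223 len 0.16076162705845595
ring width 0.032276300460780095 ring mid across 0.0010833353757666586
eye [ 0.5452437  -0.27655323] mid(from ends) [ 0.54559395 -0.27604262]
n [-0.6376  0.0824  0.766 ] tilt 40.005479002803376 yaw -7.362982953395725 0.0007096282577415812 11416
tape 2282 circle [47.3 -0.6] 30.2 height [0.0276 0.029  0.0303] mean [46.3 -0.6 29. ]
ringR 663 circle [  51.6 -100.2] 17.6 height [0.0153 0.0191 0.0208] mean [ 50.8 -99.1  18.9]
ringL 679 circle [50.6 98.8] 19.0 height [0.016  0.0192 0.0209] mean [49.7 97.9 19.1]
pegM 25 circle [56.8 -1.3] 3.4 height [0.0346 0.0354 0.0359] mean [57.3 -1.1 35.3]
pegR 94 circle [  57.7 -100.1] 4.8 height [0.029  0.0333 0.0353] mean [ 56.9 -99.5  32.9]
pegL 96 circle [57.2 98.6] 4.8 height [0.029  0.0337 0.036 ] mean [56.6 98.2 33.2]
O [0.62125406 0.04711747 0.08916027]
ext x [-0.12224371  0.09080733] ext y [-0.14893833  0.14756609]
```

Measurements agree with the stated sizes (tilt 40.0°, pegs at y ≈ ±100 mm, roll radius 30 mm, spanner length 161 mm). Taking the tape off now.

```bash
sed -i 's/-7.42/-7.38/' h.py
cat >> h.py <<'E'
O=np.array([0.62125,0.04712,0.08916]); SEAT=O+.0568*px-.0008*py+.010*pz
def pan(x,y,z): return SEAT+x*px+y*py+z*pz
def st(m=""):
    o=manip.get_obs(); print(m,"t",round(o["time"],2),"pos",np.round(o["ee_pos"],4),"w",round(o["gripper_width"],4),"gf",round(float(np.max(o["grasp_force"])),1),"F",np.round(o["wrist_force"],1))
E
python3 - <<'E'
from h import *
R=Rtool(py,-pz); tx=-.009
try:
    manip.movel(pan(tx,0,.06),R,feed=.2)
    print(manip.movel(pan(tx,0,-.001),feed=.05,contact_N=8)); st("at")
    manip.clamp(); st("clamp")
    manip.movel(pan(tx+.002,0,.004),feed=.03); st("lift0")
    manip.movel(pan(tx+.002,0,.07),feed=.12); st("lift")
    Rd=Rtool(py,[0,0,-1])
    for p in ([.43,.09,.12],[.42,.09,.03]): q=manip.ik(p,Rd); print(None if q is None else np.round(q))
    im,P=cloud("wrist"); cv2.imwrite("pics/w3.png",im)
except manip.MotionError as e: print("ERR",e); st()
E
```

```text
False
at t 5.38 pos [0.6517 0.0425 0.1271] w 0.0854 gf 0.0 F [-0.1 -1.2  0.2]
clamp t 5.76 pos [0.6514 0.0425 0.1274] w 0.0575 gf 63.3 F [-4.1 -0.2  5.7]
lift0 t 6.09 pos [0.6501 0.0426 0.132 ] w 0.0576 gf 63.9 F [ 0.7  0.1 -0.3]
lift t 6.79 pos [0.6083 0.0476 0.1823] w 0.0575 gf 63.9 F [-0.3  0.5 -1.3]
[ 19.  52. -64. 125.  67.  50.  -7.]
[ 16.  64. -61. 129.  85.  52. -22.]
```

View pics/w3.png

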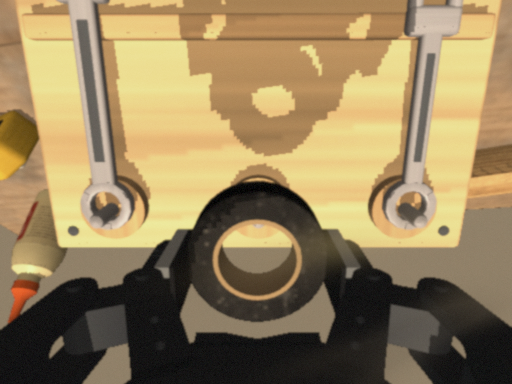

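The tape is off the peg and held squarely at (258,250), and both hung spanners are undisturbed. Placing it between the tin and the carton.

Run:
```python
from h import *
Rd=Rtool(py,[0,0,-1])
try:
    manip.movel([.52,.07,.20],feed=.2)
    manip.reach([.43,.095,.12],Rd); st("above")
    manip.movel([.43,.095,.015],feed=.15)
    print(manip.movel([.43,.095,-.003],feed=.02,contact_N=3)); st("down")
    manip.open_gripper(); st("open")
    manip.movel([.43,.095,.13],feed=.2)
    im,P=cloud("top"); cv2.imwrite("pics/t2.png",im); np.save("t2.npy",P)
    im,P2=cloud("wrist"); cv2.imwrite("pics/w4.png",im); np.save("w4.npy",P2); st("up")
    k=(abs(P2[...,0]-.43)<.05)&(abs(P2[...,1]-.095)<.05)&(P2[...,2]>.01)&(P2[...,2]<.035); X=P2[k]; print(len(X),X.mean(0),X[:,:2].min(0),X[:,:2].max(0),np.percentile(X[:,2],[5,50,95]))
except manip.MotionError as e: print("ERR",e); st()
```

```text
above t 8.27 pos [0.4303 0.0939 0.1197] w 0.0571 gf 63.9 F [ 0.4 -0.8 -1.1]
True
down t 9.83 pos [0.43   0.0949 0.    ] w 0.0577 gf 64.6 F [ 0.6 -0.5  6.5]
open t 10.23 pos [ 4.298e-01  9.450e-02 -4.000e-04] w 0.0852 gf 0.0 F [-0.1  0.3 -0.1]
up t 11.13 pos [0.4293 0.0945 0.1289] w 0.0853 gf 0.0 F [0.3 0.6 0.1]
3238 [0.42798406 0.09480533 0.01901011] [0.39892339 0.06475155] [0.45880173 0.12442094] [0.0159999  0.01931709 0.02046677]
```

View pics/w4.png

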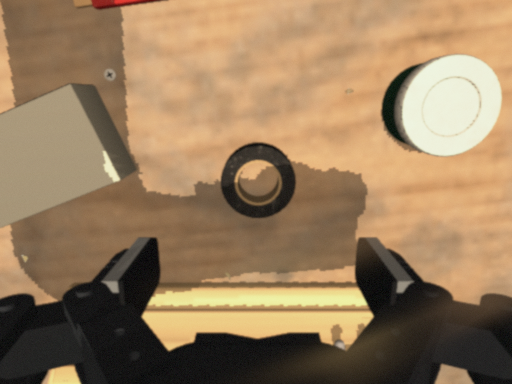

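The tape lies flat in free space at (258,180), with its top at 19 mm, clear of the tin and carton. Now checking IK for both spanner grasp options.

```bash
cat >> h.py <<'E'
a=np.radians(56.4); d=np.array([np.cos(a),np.sin(a),0]); yv=np.array([-d[1],d[0],0])
EYE=np.array([.5454,-.2763,0]); G=.064; gp=EYE-G*d
E
python3 - <<'E'
from h import *
q0=manip.get_obs()["joint_positions"]; print(np.round(q0))
for s in (1,-1):
    Rs=Rtool(s*yv,[0,0,-1]); Rp=Rtool(s*py,-pz)
    for p,R in [(gp+[0,0,.1],Rs),(gp+[0,0,.002],Rs),(pan(-G,0,.09),Rp),(pan(-G,0,.002),Rp)]:
        q=manip.ik(p,R); print(s,None if q is None else np.round(q))
E
```

```text
[ 16.  48. -59. 125.  63.  46.  -3.]
1 [ 61.  63. -66.  97.  64.  65. 121.]
1 [ 57.  68. -55.  99.  69.  55. 118.]
1 [  5.  48. -45. 142. 126.  63. -62.]
1 [  7.  57. -41. 134. 133.  64. -58.]
-1 [ 48.  52. -36.  98.  42.  44. -42.]
-1 [ 44.  60. -29.  99.  48.  34. -47.]
-1 [-22.  43.   1. 143. 155.  45.  85.]
-1 [-18.  52.   1. 135. 159.  47.  85.]
```

Run:
```python
from h import *
Rs=Rtool(-yv,[0,0,-1])
try:
    manip.movel([.43,.08,.22],feed=.25)
    manip.reach(gp+[0,0,.12],Rs); st("above")
    manip.movel(gp+[0,0,.03],feed=.15)
    print(manip.movel(gp+[0,0,.0025],feed=.03,contact_N=6)); st("down")
    manip.clamp(); st("clamp")
    manip.movel(gp+[0,0,.2],feed=.15); st("lift")
    manip.sleep(.2); o=manip.get_obs(); im,P=cloud("wrist"); cv2.imwrite("pics/w5.png",im); np.save("w5.npy",P)
    # points in tool frame
    L=(P-o["ee_pos"])@np.array(o["ee_rot"]); k=(abs(L[...,2])<.03)&(L[...,0]>.015)&(L[...,0]<.11)&(abs(L[...,1])<.04); X=L[k]
    r=X[X[:,0]>X[:,0].max()-.033]; s=X[X[:,0]<X[:,0].max()-.04]
    print(len(X),"ring tip x",X[:,0].max(),"ring y",r[:,1].min(),r[:,1].max(),"z ring",np.median(r[:,2]),"z shank",np.median(s[:,2]),"shank y",s[:,1].mean())
except manip.MotionError as e: print("ERR",e); st()
```

```text
above t 13.23 pos [ 0.5109 -0.3273  0.1202] w 0.0851 gf 0.0 F [ 0.7 -0.1  1.3]
False
down t 15.05 pos [ 0.5101 -0.3297  0.0027] w 0.0856 gf 0.0 F [ 0.2  0.8 -0.4]
clamp t 15.71 pos [ 0.51   -0.3296  0.0028] w 0.0116 gf 59.0 F [-1.   0.1  2.7]
lift t 17.18 pos [ 0.5093 -0.3295  0.1991] w 0.0116 gf 58.6 F [-0.8  0.4 -2.2]
6142 ring tip x 0.08099930174694395 ring y -0.01585439447774922 0.017346667425913512 z ring -0.006827952062372239 z shank -0.0065208631651944935 shank y 0.00047801363698064814
```

View pics/w5.png

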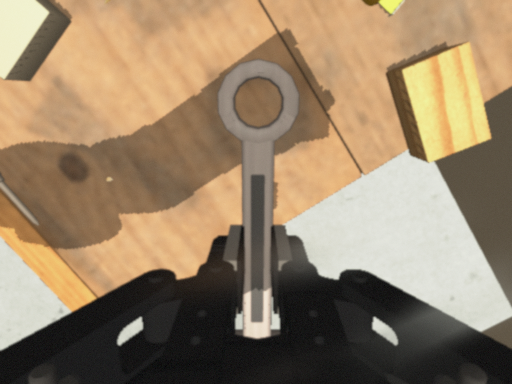

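The spanner is held straight and level: eye at tool x=64 mm, y≈0.7 mm. Moving to hover above the freed peg and checking alignment there.

Run:
```python
from h import *
Rp=Rtool(-py,-pz)
try:
    manip.movel(pan(-G,-.1,.17),Rp,feed=.2); st("mid")
    manip.movel(pan(-G,.0007,.12),feed=.15); 
    manip.movel(pan(-G,.0007,.055),feed=.1); manip.sleep(.3); st("hover")
    o=manip.get_obs(); im,P=cloud("wrist"); cv2.imwrite("pics/w6.png",im); np.save("w6.npy",P)
    Y=np.stack([(P-SEAT)@px,(P-SEAT)@py,(P-SEAT)@pz],-1); np.save("y6.npy",Y)
    def rep(n,k):
        X=Y[k]; print(n,len(X), *( [X.min(0).round(4),X.max(0).round(4)] if len(X) else []))
    near=lambda y0,r=.03:(abs(Y[...,0])<r)&(abs(Y[...,1]-y0)<r)
    rep("ring",near(0,.026)&(Y[...,2]>.045)&(Y[...,2]<.08))
    for y0 in(-.1,0,.1): rep("peg%s"%y0,near(y0,.02)&(Y[...,2]>.017)&(Y[...,2]<.03))
    print((np.array(o["ee_pos"])-pan(-G,.0007,.055)).round(4))
except manip.MotionError as e: print("ERR",e); st()
```

```text
ERR the arm cannot follow that straight line within its joint ranges
 t 17.43 pos [ 0.5098 -0.3295  0.1995] w 0.012 gf 58.6 F [-0.3  0.2 -2.5]
```

```bash
cat > go.py <<'E'
from h import *
from scipy.spatial.transform import Rotation as Ro, Slerp
Rs=Rtool(-yv,[0,0,-1]); Rp=Rtool(-py,-pz)
sl=Slerp([0,1],Ro.from_matrix([Rs,Rp])); A=gp+[0,0,.2]; B=pan(-G,0,.12)
W=[(A+(B-A)*f+[0,0,.08*np.sin(np.pi*f)],sl(f).as_matrix()) for f in (.25,.5,.75,1)]
E
python3 - <<'E'
from go import *
for p,R in W: 
    q=manip.ik(p,R); print(p.round(3),None if q is None else np.round(q))
q=manip.ik(gp+[0,0,.2],Rs);print(np.round(q), np.round(manip.get_obs()["joint_positions"]))
E
```

```text
[ 0.516 -0.233  0.253] [ 49.  35. -42. 105.  27.  41. -54.]
[ 0.521 -0.136  0.272] [ 39.  27. -36. 119.  26.  20. -78.]
[ 0.527 -0.039  0.245] [ -1.  25.   1. 135. 184.  11.  95.]
[0.533 0.058 0.184] [-23.  39.   1. 145. 153.  44.  86.]
[ 50.  45. -40.  94.  34.  54. -35.] [ 50.  45. -40.  94.  34.  54. -35.]
```

Run:
```python
from go import *
try:
    for p,R in W: manip.reach(p,R); st("wp")
    manip.movel(pan(-G,.0007,.055),feed=.1); manip.sleep(.3); st("hover")
    o=manip.get_obs(); im,P=cloud("wrist"); cv2.imwrite("pics/w6.png",im); np.save("w6.npy",P)
    Y=np.stack([(P-SEAT)@px,(P-SEAT)@py,(P-SEAT)@pz],-1); np.save("y6.npy",Y)
    def rep(n,k):
        X=Y[k]; print(n,len(X), *( [X.min(0).round(4),X.max(0).round(4)] if len(X) else []))
    near=lambda y0,r=.03:(abs(Y[...,0])<r)&(abs(Y[...,1]-y0)<r)
    rep("ring",near(0,.026)&(Y[...,2]>.045)&(Y[...,2]<.08))
    for y0 in(-.1,0,.1): rep("peg%s"%y0,near(y0,.02)&(Y[...,2]>.017)&(Y[...,2]<.03))
    print((np.array(o["ee_pos"])-pan(-G,.0007,.055)).round(4))
except manip.MotionError as e: print("ERR",e); st()
```

```text
wp t 17.94 pos [ 0.5155 -0.2326  0.2532] w 0.0117 gf 58.6 F [-0.5  0.2 -1.6]
wp t 18.43 pos [ 0.5213 -0.1362  0.2717] w 0.0116 gf 58.7 F [-0.  -0.6 -1.5]
wp t 20.97 pos [ 0.5273 -0.0393  0.2446] w 0.0116 gf 58.7 F [-0.  -0.7 -1.8]
wp t 21.6 pos [0.533  0.0575 0.1841] w 0.0117 gf 58.7 F [ 0.6 -0.7 -2.2]
hover t 22.7 pos [0.5742 0.0533 0.1347] w 0.012 gf 58.7 F [-0.6 -0.1 -2.1]
ring 4550 [-0.026  -0.0165  0.0545] [0.0177 0.0167 0.0652]
peg-0.1 365 [-0.0032 -0.1046  0.017 ] [ 0.0065 -0.095   0.0262]
peg0 284 [-0.0032 -0.0051  0.0186] [0.0059 0.0043 0.0265]
peg0.1 366 [-0.0033  0.0945  0.017 ] [0.0059 0.1037 0.0265]
[-0.0001  0.0002  0.0003]
```

View pics/w6.png

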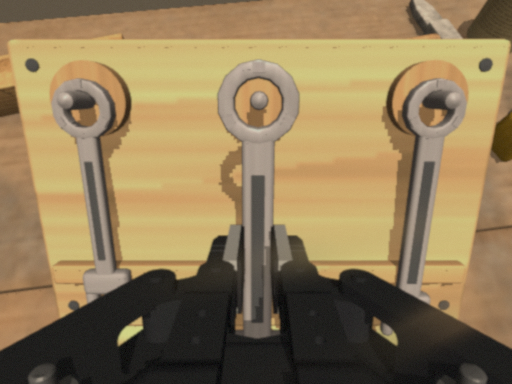

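The peg shows centred in the spanner's eye at (259,100), with offsets of about 1 mm. Inserting.

Run:
```python
from h import *
try:
    manip.movel(pan(-G,.0003,.015),feed=.08); st("on peg")
    print(manip.movel(pan(-G-.001,.0003,-.001),feed=.02,contact_N=6)); st("seat")
    print("z",(np.array(manip.get_obs()["ee_pos"])-SEAT)@np.stack([px,py,pz],1))
    manip.open_gripper(); manip.sleep(.2); st("open")
    manip.movel(pan(-G,.0003,.12),feed=.12); manip.sleep(.3); st("up")
    im,P=cloud("wrist"); cv2.imwrite("pics/w7.png",im)
    Y=np.stack([(P-SEAT)@px,(P-SEAT)@py,(P-SEAT)@pz],-1); np.save("y7.npy",Y)
    for y0 in(-.1,0,.1):
        k=(abs(Y[...,0])<.026)&(abs(Y[...,1]-y0)<.03)&(Y[...,2]>.006)&(Y[...,2]<.014); X=Y[k]; print(y0,X.min(0).round(4),X.max(0).round(4),np.median(X,0).round(4))
        k=(Y[...,0]<-.03)&(Y[...,0]>-.15)&(abs(Y[...,1]-y0)<.02)&(Y[...,2]>.004)&(Y[...,2]<.02); X=Y[k]; print("  shank",len(X),X.min(0).round(4),X.max(0).round(4),np.median(X[:,2]).round(4),np.polyfit(X[:,0],X[:,1],1).round(4))
except manip.MotionError as e: print("ERR",e); st()
```

```text
on peg t 23.4 pos [0.5995 0.0491 0.1033] w 0.0118 gf 58.7 F [-0.8  0.1 -1.7]
True
seat t 24.02 pos [0.6073 0.0485 0.0935] w 0.0119 gf 59.3 F [-1.6 -0.2  3.4]
z [-0.06471173  0.00037974  0.00235801]
open t 24.93 pos [0.6066 0.0487 0.0928] w 0.0857 gf 0.0 F [0.  0.1 1.4]
up t 26.37 pos [0.5329 0.0579 0.1838] w 0.0853 gf 0.0 F [ 0.5  0.6 -0.3]
-0.1 [-0.0257 -0.1167  0.006 ] [ 0.0134 -0.0836  0.0139] [-0.006  -0.0984  0.0092]
  shank 1923 [-0.1496 -0.1081  0.004 ] [-0.03   -0.0853  0.0111] 0.0083 [ 0.003  -0.0993]
0 [-0.0257 -0.0174  0.006 ] [0.0133 0.0158 0.0118] [-0.0061 -0.0008  0.0092]
  shank 2672 [-0.1478 -0.0148  0.004 ] [-0.03    0.0146  0.0125] 0.009 [-0.0059 -0.0007]
0.1 [-0.0257  0.0825  0.006 ] [0.0132 0.1158 0.0138] [-0.0055  0.0974  0.0092]
  shank 1848 [-0.1281  0.084   0.004 ] [-0.03    0.1142  0.0117] 0.009 [-0.033   0.0964]
```

View pics/w7.png

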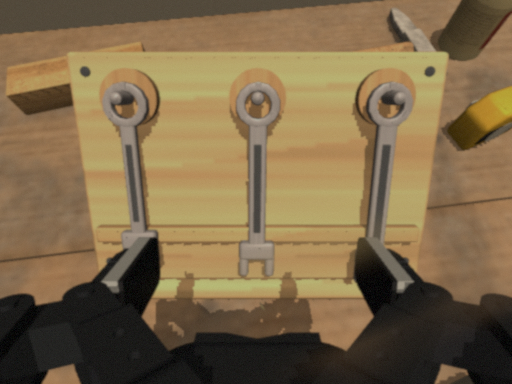

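The spanner hangs on the middle peg with its eye at (258,102). It is seated at the same height as its neighbours and points straight down the slope. The neighbours haven't moved.

```bash
python3 -c "
from h import *
print(manip.sign_off()); st()"
```

```text
the job is handed in; nothing more can be done
None
the job is handed in; nothing more can be done
```

The job is handed in at about 26 s of the 64 s allowed: the tape lies flat on the bench between the tin and the carton, touching neither, and the loose spanner hangs seated on the freed middle peg, pointing straight down the slope. The final camera check showed no movement of the hung spanners; sign-off returned no verdict.

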